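Seat the sample holder in the bench reader and hold it down

TASK

Swing the reader's latch lever clear of the lid and open the lid fully so that it stays open. Put the flanged metal sample holder, foot down, into the round well and press it down against the sprung seat until its flange is flush on the well rim. Finish while still holding it pressed down there; leave the plain spacer, the vial and the tube rack where they are.

Things in the scene. Friction and masses are not known exactly. Their poses are not given: they have to be found in the camera images.
- reader: White bench reader, fixed on the bench, housing 190 x 170 x 85 mm high (x from -95 to +95 mm, y from -85 to +85 mm); origin: centre of its underside on the bench. Its front, with the dark display, faces its own -x; the grey lid lies on top, the steel latch lever runs along the right-hand (-y) side of the lid.
- latch (a joint): Angle of the latch lever (rad): 0 = pointing along the reader's +x, over the steel side tab of the lid, which it locks; grows as the lever swings outward (towards the reader's -y, clockwise from above) about its upright pivot, up to 1.5. It clears the lid's tab from about 0.5; swung clear means beyond 0.9. Light friction (0.05 N m), stays where left.
- latch_pivot (a point): Point on the upright pivot axis of the latch lever, 104 mm above the bench, in the reader's frame at x -60, y -68 mm.
- latch_peg (a point): Point on the lever's upright round steel peg (12 mm diameter), 12 mm below the peg's top, 133 mm above the bench, 78 mm from the pivot axis. The peg stands 45 mm above the flat lever arm (arm top 108 mm above the bench, arm 14 mm wide).
- lid (a joint): Opening angle of the lid (rad): 0 = closed and level, 1.75 = fully open, leaning a little past upright; above 1.4 counts as open. It swings up and away from the reader's front about its rear edge; a stiff hinge (0.1 N m friction) keeps it where it is left. The lid is 110 x 100 x 10 mm, closed its top lies 97.5 mm above the bench. It stays locked while the latch lever lies over its tab.
- lid_hinge (a point): Middle of the lid's hinge axis (parallel to the reader's y axis), 87.5 mm above the bench, in the reader's frame at x +55 mm. The point's axes turn with the lid.
- lid_grip (a point): Centre of the lid's handle: a black crossbar parallel to the hinge, 30 mm long (flat ends), 14 mm diameter, on a thin stem; 30 mm above the lid's top face, 85 mm in front of the hinge axis (and 40 mm above it when closed). Can be pinched across its two ends from above; it then pivots between the fingers as the lid turns.
- well_rim (a point): Centre of the mouth of the round well, at the height of its flat aluminium rim (87 mm above the bench; in the reader's frame at x -20, y 0 mm), under the closed lid. Well bore 35 mm diameter with a 2 mm chamfer, upright, 67 mm deep.
- plunger (a joint): Depression (m) of the sprung steel plunger inside the well: 0 = free, its flat top (26 mm diameter) 22 mm below the rim. The spring gives about 4 N at 0 and 9 N at 0.013. With the holder in the well the flange meets the rim at 0.013: that is the hard stop. Let go, the spring lifts the holder about 13 mm again.
- holder: Aluminium sample holder, about 120 g, a turned part standing upright on the bench; origin: centre of its foot, z axis up along it. Foot part 32 mm diameter, 35 mm long with a 3 mm chamfer at the bottom; then a flange 46 mm diameter, 6 mm thick (35 to 41 mm); then a plain round grip 26 mm diameter up to the top at 79 mm.
- holder_flange (a point): Centre of the underside of the holder's flange, 35 mm above its foot; flush means this lies at the well rim.
- spacer: Plain aluminium cylinder without flange, 32 mm diameter, 55 mm tall, standing on the bench; leave alone. It and the holder may stand in each other's places. Origin: centre of its underside.
- vial: Small white jar, 38 mm diameter, 62 mm tall, standing on the bench; leave alone. Origin: centre of its underside.
- rack: Blue tube rack with small capped tubes, 150 x 60 x 45 mm (70 mm with tubes), on the bench; leave alone. Origin: centre of its underside, long side along its x.
Things that resemble listed ones, but are neither listed nor needed, are in the scene too. What is shaped like the holder but black is not meant.

How it is judged:
On the way, in this order (a step that is already met when the one before it is completed fails the run):
1. the latch lever is swung clear while the lid is still shut (value of joint latch above 0.9 rad and value of joint lid below 0.2 rad), for 0.1 s.
2. the lid is open (value of joint lid above 1.4 rad), for 0.2 s.
At the end, for the whole second after the job is handed in: Through the last second: latch beyond 0.5 rad, lid beyond 1.4 rad, holder still and upright (0.08 rad), within 4 mm of the well centre, flange within 2 mm of the rim, plunger in by 10.5 mm or more, fingers holding it (over 3 N); spacer, vial, rack within 30 mm of their start (value of joint latch above 0.5 rad and value of joint lid above 1.4 rad and horizontal distance between holder_flange and well_rim below 0.004 m and z of holder_flange in the frame of well_rim between -0.003 and 0.002 m and angle between holder's own z axis and vertical below 0.08 rad and height (world z) of holder above 0.03 m and value of joint plunger above 0.0105 m and linear speed of holder below 0.01 m/s and contact force between the fingers and holder above 3 N and contact force between lid and holder below 0.5 N); the arm keeps its last pose, push and grip.
It fails at once if the spacer was moved or knocked over (distance of spacer from where it was at the start of the episode above 0.03 m or angle between spacer's own z axis and vertical above 0.5 rad).
It fails at once if the vial was moved or knocked over (distance of vial from where it was at the start of the episode above 0.03 m or angle between vial's own z axis and vertical above 0.5 rad).
It fails at once if the tube rack was moved or knocked over (distance of rack from where it was at the start of the episode above 0.03 m or angle between rack's own z axis and vertical above 0.5 rad).
It also fails if it takes over 72 s, if anything falls off the work surface, if the arm or the gripper's body presses on something with over 40 N, if the wrist force passes 120 N, or if a joint passes its speed limit or range.

ROBOT

A 7-joint arm with a two-finger parallel gripper is mounted at the origin on the work surface. World frame = base frame: x ahead of the robot, y to its left, z up, the work surface at z = 0. Lengths are in m, angles in rad, forces in N, time in s.
With the tool pointing down it reaches from about 0.4 to 0.85 m from the base axis. Payload 4.5 kg.
Tool frame: the origin (TCP) lies at the very end of the fingers, on their centre line; the grasp point (between the pads) lies 19 mm behind it (r.grip_point_offset is the distance from the TCP to the grasp point, in m); y points along the fingers, x is the direction in which the jaws open and shut, and the axes are right-handed (so a half turn about y gives the same grasp; the last joint's range is limited). The gripper opens to 88 mm and grips with 3 to 60 N. Pads are 18 mm wide; open, the fingers measure 123 mm over their backs; the gripper's body (75 mm by 187 mm) begins 45 mm behind the grasp point.
Start: joints at [1.216, 0.689, -0.195, 1.565, 0.157, 0.902, -0.215], TCP at [0.237, -0.578, 0.239] pointing down, gripper open.
Joint ranges: [-3.01, 3.01], [-0.46, 2.08], [-1.47, 1.51], [0.13, 2.56], [-1, 4.14], [0.04, 2.09], [-2.66, 2.66]. Speed limits (rad/s): [2.57, 2.57, 3.14, 3.14, 3.14, 3.14, 3.14].

INTERFACE

Orientations are given as a unit quaternion [x, y, z, w].
In Python, from plant import get_state, snapshot, camera_params, job, r gives the robot as it stands.
- The arm moves only by the tool carry_out, never from a script. Its arguments are lists of equal length, an entry for each row: "offset": the shift along the world's x, y, z in m, a list of three; "twist": the turn about the world's z in degrees. In form: {"offset": [[tx, ty, tz], ...], "twist": [twist, ...]}. A call has 1 to 8 rows; each row shifts and turns the commanded pose from where the row before left it; what a row does not reach is not made up. A row lasts 1/8 s, in which the tool goes at most 62.5 mm and 10.7 degrees, less where a joint would pass 70% of its speed; a pose out of reach is approached as far as the arm can. A call with a gripper value outside its range is refused whole. "grip" is the finger opening in m, from 0 to 0.0881, set as the call begins (left out, the last holds). The fingers move at their own pace and stop on an object; "newtons" is the grip in N (left out, the last holds). Time passes only in rows, so rows that do not move let the fingers close. It gives the time, the measured TCP pose, the force and the opening at its end, in the units of the state.
- get_state(): the state, without advancing time (a new reading comes with each control period).
- snapshot(name): name is "side" or "top"; returns the picture (400x640x3 uint8, red, green, blue); there is no depth.
- camera_params(name): a dict with "camera_matrix" (3x3 intrinsics, pixels), "eye" and "orientation" of the camera in the world. Camera axes: x right, y up, looking along -z (the intrinsics and any distortion apply to the point x, -y, -z); pixel columns grow to the right and rows downward; lengths in m; the calibration is good to about 2 mm. A picture is of the moment at which its call begins. camera_params takes no time and is no camera call.
- job.finish_job(): hands the job in, once; it reports no verdict.
The state is a dict: "clock": time; "q": joint angles; "qd": joint speeds; "joint_torque": joint torques, N m; "tool_pos": TCP position; "eef_rot": TCP orientation; "contact_force": force on the tool from outside, world axes, zero at the start; "moment": the same for the moment, N m; "opening": opening from 0.0 (shut) to 1.0 (fully open).
Only numpy, scipy, OpenCV 4.12 (cv2) and the standard library are available. Lean on these libraries where they do the work, as an engineer would, in place of code of your own. Each camera call takes 0.05 s, during which the arm holds its last target. There are 200 camera calls.

## Working session

There is one attempt and no reset: what is moved stays moved. The work goes in short steps, Python scripts to look and compute and a tool call to move; the robot and the scene stay as the last step left them, time stands still between calls to the robot, and variables do not carry over. Pictures are saved under pics/ and viewed, about 8 in all and at most 12, crops included, and the job is handed in when it is done.

Besides the shell and the picture viewer there is one more tool, called in YAML: its name, and indented under it one key for each argument. carry_out: Moves the arm, as the interface text tells. Its arguments: {"type":"object","properties":{"offset":{"type":"array"},"twist":{"type":"array"},"grip":{"type":"number"},"newtons":{"type":"number"}},"required":["offset","twist"]}

```bash
ls; mkdir -p pics; cat > h.py <<'E'
import numpy as np, cv2
from plant import get_state, snapshot, camera_params, job, r
from scipy.spatial.transform import Rotation as R
def save(n,f,crop=None,s=1):
    im=snapshot(n); cv2.imwrite('pics/raw_'+f,im[:,:,::-1])
    if crop: im=im[crop[1]:crop[3],crop[0]:crop[2]]
    im=cv2.resize(im,None,fx=s,fy=s,interpolation=cv2.INTER_CUBIC); cv2.imwrite('pics/'+f,im[:,:,::-1])
def cam(n):
    p=camera_params(n); return np.array(p['camera_matrix']),np.array(p['eye']),R.from_quat(p['orientation']).as_matrix() if np.size(p['orientation'])==4 else np.array(p['orientation'])
def ray(n,u,v):
    K,e,M=cam(n); d=np.linalg.solve(K,[u,v,1.]); d=M@np.array([d[0],-d[1],-d[2]]); return e,d/np.linalg.norm(d)
def onz(n,u,v,z):
    e,d=ray(n,u,v); return e+d*(z-e[2])/d[2]
def tri(a,b):
    (e1,d1),(e2,d2)=ray('side',*a),ray('top',*b)
    t=np.linalg.lstsq(np.c_[d1,-d2],e2-e1,rcond=None)[0]; p,q=e1+t[0]*d1,e2+t[1]*d2
    return (p+q)/2,np.linalg.norm(p-q)
def px(n,P):
    K,e,M=cam(n); c=M.T@(np.array(P)-e); c=K@np.array([c[0],-c[1],-c[2]]); return c[:2]/c[2]
E
python3 - <<'E'
from h import *
for n in('side','top'): save(n,n+'1.png',s=1.25); print(camera_params(n))
print(get_state())
E
```

```text
pics
{'camera_matrix': array([[384.16763509,   0.        , 317.58705276],
       [  0.        , 384.16763509, 203.40295413],
       [  0.        ,   0.        ,   1.        ]]), 'eye': array([0.24125215, 0.52663461, 0.53753951]), 'orientation': array([-0.12998405,  0.4808864 ,  0.84203691, -0.20694506])}
{'camera_matrix': array([[487.21351462,   0.        , 323.27723205],
       [  0.        , 487.21351462, 196.728632  ],
       [  0.        ,   0.        ,   1.        ]]), 'eye': array([ 0.39795439, -0.08499802,  1.08111056]), 'orientation': array([-0.05046138,  0.07208212,  0.70543457, -0.70329218])}
{'clock': 0.1, 'q': array([ 1.21575762,  0.68990484, -0.19449163,  1.56621312,  0.15727544,
        0.90250147, -0.21510919]), 'qd': array([ 0.00078539,  0.0015757 , -0.00126901, -0.00269164, -0.00122171,
        0.00099409,  0.00059602]), 'joint_torque': array([-3.12074888e-03, -5.28496456e+01, -1.27191380e+00, -1.53836167e+01,
       -5.26609062e-02,  1.93726388e-03,  4.93036464e-05]), 'tool_pos': array([ 0.23668619, -0.57784794,  0.23799373]), 'eef_rot': array([-0.58689557,  0.39447725, -0.39347001,  0.5874714 ]), 'contact_force': array([ 0.03340177, -0.83300431, -0.076395  ]), 'moment': array([0.00767891, 0.03749249, 0.01473765]), 'opening': 1.0014291662009311}
```

View pics/side1.png

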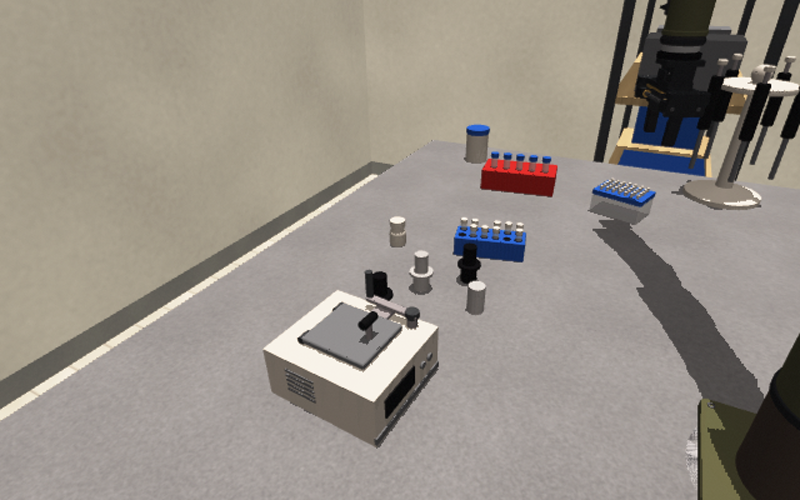

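View pics/top1.png

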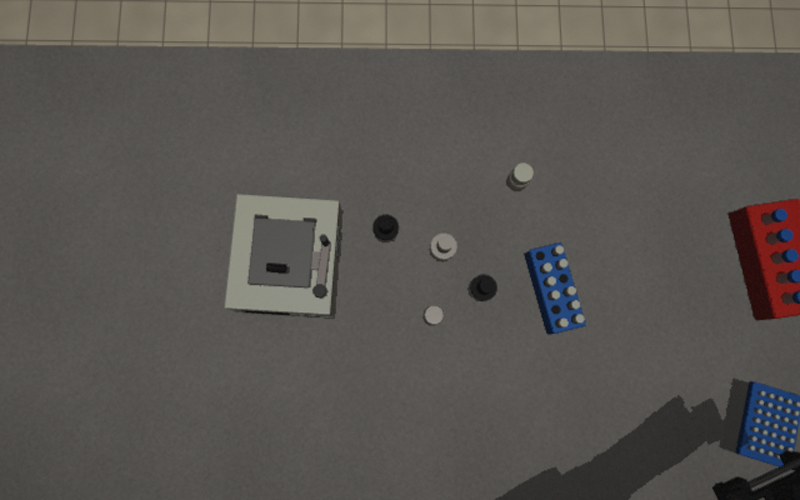

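Side view (800 px scale): the reader is at about (350,365) with its lid shut, handle at (368,322) and latch pivot at (412,315). The peg is at (369,285).
Holder candidates:
- Light flanged part: side (421,272), top (444,246). This fits: metal, with a flange.
- Black flanged parts: top (386,228) and (484,288). Ruled out by colour.
- Plain cylinder: side (476,297), top (433,315). This is the spacer.
- Jar: top (521,175). This is the vial.

I'll confirm in an enlarged crop.

```bash
python3 - <<'E'
from h import *
a=cv2.imread('pics/raw_side1.png')[175:355,205:405]; b=cv2.imread('pics/raw_top1.png')[145:270,175:405]
a=cv2.resize(a,None,fx=3,fy=3,interpolation=cv2.INTER_CUBIC);b=cv2.resize(b,None,fx=3.2,fy=3.2,interpolation=cv2.INTER_CUBIC)
cv2.imwrite('pics/ca.png',a);cv2.imwrite('pics/cb.png',b)
im=cv2.imread('pics/raw_top1.png'); hsv=cv2.cvtColor(im,cv2.COLOR_BGR2HSV)
for nm,m in (('bright',(hsv[...,2]>120)&(hsv[...,1]<70)),('dark',hsv[...,2]<32)):
    n,l,s,c=cv2.connectedComponentsWithStats(m.astype(np.uint8))
    for i in range(1,n):
        if s[i,4]>25 and 170<c[i][0]<440 and c[i][1]>100: print(nm,s[i],c[i].round(1))
m=((hsv[...,2]>110)&(hsv[...,1]<70)).astype(np.uint8); m[:, :170]=0;m[:,290:]=0;m[:140]=0
cs,_=cv2.findContours(m,0,2); k=max(cs,key=cv2.contourArea); print(cv2.minAreaRect(k)); A=cv2.approxPolyDP(cv2.convexHull(k),5,True)[:,0]
for p in A: print(p,onz('top',*p,.085).round(4))
E
```

```text
bright [412 130  15  15 175] [418.7 137.3]
bright [ 180  156   91   95 4217] [221.9 203.1]
bright [345 187  20  20 268] [355.  195.9]
bright [435 210   7   7  36] [438.1 213.1]
bright [340 245  15  14 158] [346.9 251.5]
dark [299 173  19  19 298] [308.1 182. ]
dark [429 202   6   6  26] [431.5 204.5]
dark [213 211  16   7  95] [220.7 214.2]
dark [376 221  21  20 269] [386.2 229.7]
dark [196 249  36   3  43] [214.  249.9]
((225.04681396484375, 202.92271423339844), (84.12931060791016, 92.50723266601562), 4.635463237762451)
[190 155] [0.6612 0.1622 0.085 ]
[270 161] [ 0.6487 -0.0048  0.085 ]
[263 250] [0.4628 0.007  0.085 ]
[180 245] [0.4735 0.1745 0.085 ]
```

View pics/ca.png

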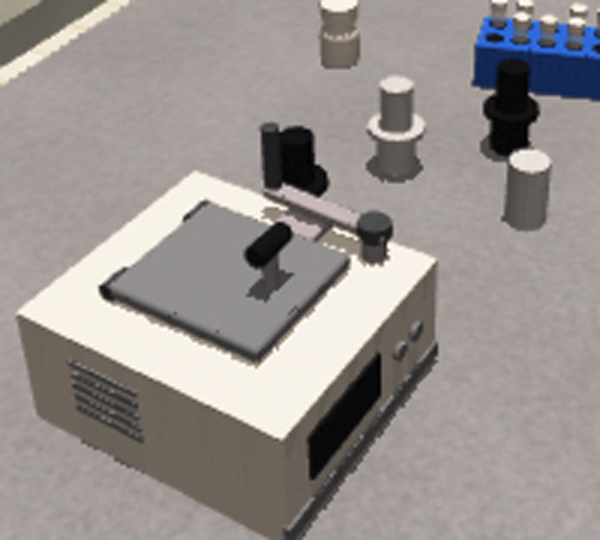

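View pics/cb.png

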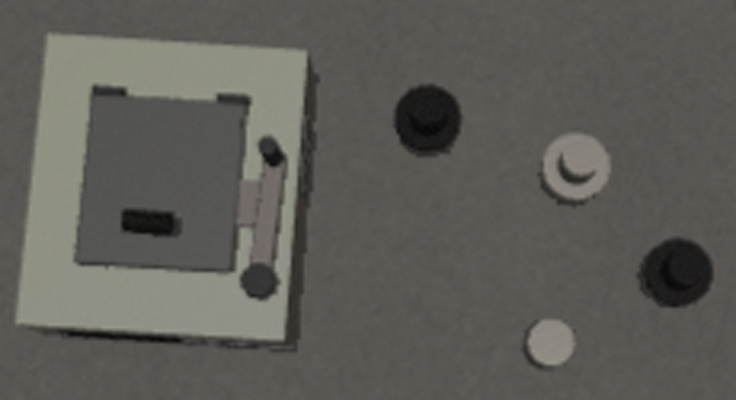

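The crops confirm the light flanged part as the holder: side crop (397,130), top crop (576,168). The lookalikes are black. Next I'll triangulate the key points.

```bash
python3 - <<'E'
from h import *
S=lambda u,v:(u/3+205-.33,v/3+175-.33); T=lambda u,v:(u/3.2+175-.33,v/3.2+145-.33)
pr={'pegtop':((270,127),(267,144)),'handle':((269,244),(148,221)),'pivcap':((375,222),(259,280)),'holdertop':((397,83),(579,161)),'spacertop':((530,160),(551,342)),
'c+x+y':((18,316),(48,34)),'c+x-y':((195,172),(307,50)),'c-x-y':((437,262),(284,341)),'c-x+y':((283,438),(16,325))}
for k,(a,b) in pr.items():
    p,e=tri(S(*a),T(*b)); print(k,p.round(4),round(e,4))
C=np.array([onz('top',*T(*pr[k][1]),.085)[:2] for k in pr if k[0]=='c']); print(C.round(4)); o=C.mean(0)
f=C[0]+C[1]-C[2]-C[3]; yaw=np.arctan2(f[1],f[0]); g=C[0]+C[3]-C[1]-C[2]; print('o',o,'yaw',np.degrees([yaw,np.arctan2(-g[0],g[1])]),np.hypot(*f)/2,np.hypot(*g)/2)
c,s=np.cos(yaw),np.sin(yaw); M=np.array([[c,-s],[s,c]])
for k,v in dict(well=(-20,0),pivot=(-60,-68),peg=(18,-68),hinge=(55,0),handle=(-30,0)).items(): print(k,(o+M@np.array(v)/1000).round(4))
print('holder top from onz .079',onz('top',355.4,194.9,.079).round(4), 'flange', onz('top',355,195.9,.041).round(4), 'side',onz('side',*S(397,83),.079).round(4))
st=get_state(); print(R.from_quat(st['eef_rot']).as_matrix().round(3), r.grip_point_offset)
E
```

```text
pegtop [0.5751 0.0122 0.1523] 0.0008
handle [0.5318 0.0868 0.1274] 0.0011
pivcap [0.4973 0.0201 0.1099] 0.0014
holdertop [ 0.5788 -0.1831  0.0814] 0.0041
spacertop [ 0.4617 -0.1657  0.0545] 0.0016
c+x+y [0.6615 0.1636 0.082 ] 0.0001
c+x-y [ 0.6509 -0.0057  0.0838] 0.0009
c-x-y [0.4612 0.0066 0.0822] 0.0015
c-x+y [0.4718 0.1753 0.0855] 0.0017
[[ 0.6606  0.1628]
 [ 0.6502 -0.006 ]
 [ 0.4603  0.0061]
 [ 0.471   0.1751]]
o [0.56053996 0.08448734] yaw [-3.66651464 -3.57836317] 0.19009883803763825 0.1692368788050632
well [0.5406 0.0858]
pivot [0.4963 0.0205]
peg [0.5742 0.0155]
hinge [0.6154 0.081 ]
handle [0.5306 0.0864]
holder top from onz .079 [ 0.5775 -0.1836  0.079 ] flange [ 0.5821 -0.1864  0.041 ] side [ 0.5827 -0.1865  0.079 ]
[[ 0.379 -0.001  0.925]
 [-0.925  0.001  0.379]
 [-0.002 -1.    -0.   ]] 0.0187
```

Reader pose: centre (0.5605, 0.0845), yaw −3.65°. The triangulated heights agree with the text: peg top 152 vs 145 mm, handle 127 vs 127.5, rim and corners 82–85 vs 85, holder top 81 vs 79, spacer 54.5 vs 55. I'm moving to above the peg with the jaws along the reader's y.

carry_out:
  offset:
    - [0.02,0.037,0]
    - [0.021,0.037,0]
    - [0.021,0.037,0]
    - [0.021,0.037,0]
    - [0.021,0.037,0]
    - [0.021,0.037,0]
    - [0.021,0.037,0]
    - [0.021,0.037,0]
  twist: [-1.6,-1.6,-1.6,-1.6,-1.6,-1.6,-1.6,-1.6]
  grip: 0.04
  newtons: 10

```text
clock: 1.1
tool_pos: [0.4044, -0.281, 0.2385]
eef_rot: [0.539, -0.457, 0.457, -0.539]
contact_force: [0.5, 0.3, -0.2]
opening: 0.456
```

carry_out:
  offset:
    - [0.021,0.037,0]
    - [0.021,0.037,0]
    - [0.021,0.037,0]
    - [0.021,0.037,0]
    - [0.021,0.037,0]
    - [0.021,0.037,0]
    - [0.021,0.037,0]
    - [0.023,0.037,0]
  twist: [-1.6,-1.6,-1.6,-1.6,-1.6,-1.6,-1.6,-1.9]

```text
clock: 2.1
tool_pos: [0.5742, 0.0149, 0.2384]
eef_rot: [-0.484, 0.516, -0.516, 0.483]
contact_force: [0.3, -0.5, -0.4]
opening: 0.455
```

carry_out:
  offset:
    - [0,0,0]
    - [0,0,0]
  twist: [0,0]

```text
clock: 2.35
tool_pos: [0.5732, 0.0128, 0.2383]
eef_rot: [-0.485, 0.516, -0.516, 0.483]
contact_force: [-0.6, 0.2, -0.2]
opening: 0.456
```

carry_out:
  offset:
    - [0.001,0,-0.03]
    - [0,0,-0.03]
    - [0,0,-0.02]
    - [0,0,-0.015]
    - [0,0,-0.015]
    - [0,0,-0.009]
    - [0,0,0]
    - [0,0,0]
  twist: [0,0,0,0,0,0,0,0]

```text
clock: 3.35
tool_pos: [0.5754, 0.0136, 0.1202]
eef_rot: [0.484, -0.515, 0.516, -0.484]
contact_force: [-0.9, -0.3, 0.1]
opening: 0.451
```

carry_out:
  offset:
    - [0,0,0]
    - [0,0,0]
    - [0,0,0]
    - [0,0,0]
  twist: [0,0,0,0]
  grip: 0
  newtons: 10

```text
clock: 3.85
tool_pos: [0.5751, 0.0136, 0.1199]
eef_rot: [0.484, -0.515, 0.516, -0.484]
contact_force: [0.2, -0.8, 1.4]
opening: 0.133
```

carry_out:
  offset:
    - [-0.0019,-0.0115,0]
    - [-0.0035,-0.0109,0]
    - [-0.0051,-0.0104,0]
    - [-0.0066,-0.0095,0]
    - [-0.0079,-0.0084,0]
    - [-0.0091,-0.0072,0]
    - [-0.01,-0.0057,0]
    - [-0.0108,-0.0042,0]
  twist: [0,0,0,0,0,0,0,0]

```text
clock: 4.85
tool_pos: [0.5193, -0.0543, 0.1197]
eef_rot: [-0.484, 0.516, -0.515, 0.484]
contact_force: [1.4, 2.6, 0.1]
opening: 0.131
```

carry_out:
  offset:
    - [0,0,0]
    - [0,0,0]
  twist: [0,0]

```text
clock: 5.1
tool_pos: [0.5194, -0.0543, 0.1197]
eef_rot: [-0.484, 0.516, -0.515, 0.484]
contact_force: [-0.3, 0.9, 1.1]
opening: 0.128
```

carry_out:
  offset:
    - [0,0,0]
    - [0,0,0]
    - [0,0,0]
  twist: [0,0,0]
  grip: 0.045

```text
clock: 5.48
tool_pos: [0.5201, -0.0542, 0.1196]
eef_rot: [0.484, -0.516, 0.516, -0.484]
contact_force: [-0.4, -0.2, -0.6]
opening: 0.447
```

carry_out:
  offset:
    - [0,0,0.02]
    - [0,0,0.03]
    - [0,0,0.03]
    - [0,0.02,0.02]
    - [0,0.03,0]
    - [0,0.03,0]
    - [0,0.03,0]
    - [0,0.03,0]
  twist: [0,0,0,0,0,0,0,0]
  grip: 0.055

```text
clock: 6.48
tool_pos: [0.5199, 0.0867, 0.2197]
eef_rot: [0.484, -0.516, 0.516, -0.484]
contact_force: [-0.2, 0.0, -0.9]
opening: 0.624
```

```bash
python3 - <<'E'
from h import *
save('side','s2.png',(205,175,405,355),3)
save('top','t2.png',(165,140,325,260),4)
E
```

```text
(no output)
```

View pics/s2.png

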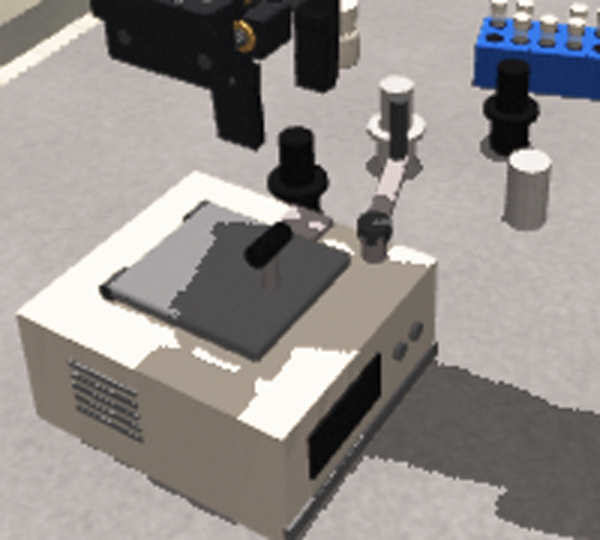

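The side view shows the lever swung out (peg at (398,125), arm leaving the lid) and the lid still shut. From the pinched peg's position the angle is about 1.2 rad. Next I'll grasp the handle.

carry_out:
  offset:
    - [0.011,0,-0.025]
    - [0,0,-0.025]
    - [0,0,-0.02]
    - [0,0,-0.015]
    - [0,0,-0.015]
    - [0,0,-0.006]
    - [0,0,0]
    - [0,0,0]
  twist: [0,0,0,0,0,0,0,0]

```text
clock: 7.58
tool_pos: [0.5315, 0.0859, 0.1142]
eef_rot: [0.484, -0.515, 0.516, -0.484]
contact_force: [0.1, 1.1, -0.1]
opening: 0.623
```

carry_out:
  offset:
    - [0,0,0]
    - [0,0,0]
    - [0,0,0]
    - [0,0,0]
  twist: [0,0,0,0]
  grip: 0
  newtons: 20

```text
clock: 8.07
tool_pos: [0.5313, 0.0871, 0.114]
eef_rot: [-0.484, 0.515, -0.515, 0.485]
contact_force: [0.1, 3.8, 1.1]
opening: 0.337
```

```bash
python3 - <<'E'
import numpy as np
a=np.radians(154.8-np.linspace(0,96,17)); s=.0939*np.cos(a); z=.0939*np.sin(a)
d=np.c_[np.diff(s)*.998,-np.diff(s)*.0637,np.diff(z)].round(4); print(d.tolist())
E
```

```text
[[0.0046, -0.0003, 0.0087], [0.0055, -0.0004, 0.0081], [0.0063, -0.0004, 0.0075], [0.0071, -0.0005, 0.0068], [0.0078, -0.0005, 0.006], [0.0083, -0.0005, 0.0052], [0.0088, -0.0006, 0.0043], [0.0092, -0.0006, 0.0033], [0.0095, -0.0006, 0.0023], [0.0097, -0.0006, 0.0013], [0.0098, -0.0006, 0.0003], [0.0098, -0.0006, -0.0007], [0.0097, -0.0006, -0.0017], [0.0094, -0.0006, -0.0027], [0.0091, -0.0006, -0.0037], [0.0086, -0.0006, -0.0046]]
```

carry_out:
  offset:
    - [0.0046,-0.0003,0.0087]
    - [0.0055,-0.0004,0.0081]
    - [0.0063,-0.0004,0.0075]
    - [0.0071,-0.0005,0.0068]
    - [0.0078,-0.0005,0.006]
    - [0.0083,-0.0005,0.0052]
    - [0.0088,-0.0006,0.0043]
    - [0.0092,-0.0006,0.0033]
  twist: [0,0,0,0,0,0,0,0]

```text
clock: 9.07
tool_pos: [0.5868, 0.0834, 0.1638]
eef_rot: [-0.485, 0.517, -0.514, 0.483]
contact_force: [-2.6, 4.6, -0.4]
opening: 0.337
```

carry_out:
  offset:
    - [0.0095,-0.0006,0.0023]
    - [0.0097,-0.0006,0.0013]
    - [0.0098,-0.0006,0.0003]
    - [0.0098,-0.0006,-0.0007]
    - [0.0097,-0.0006,-0.0017]
    - [0.0094,-0.0006,-0.0027]
    - [0.0091,-0.0006,-0.0037]
    - [0.0086,-0.0006,-0.0046]
  twist: [0,0,0,0,0,0,0,0]

```text
clock: 10.07
tool_pos: [0.6655, 0.0784, 0.1551]
eef_rot: [0.483, -0.515, 0.516, -0.485]
contact_force: [-0.2, 4.8, 4.6]
opening: 0.341
```

carry_out:
  offset:
    - [0,0,0]
    - [0,0,0]
  twist: [0,0]

```text
clock: 10.32
tool_pos: [0.666, 0.0783, 0.1549]
eef_rot: [0.483, -0.515, 0.516, -0.485]
contact_force: [1.7, 6.0, 1.4]
opening: 0.337
```

```bash
python3 - <<'E'
from h import *
save('side','s3.png',(205,135,405,335),3)
E
```

```text
(no output)
```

View pics/s3.png

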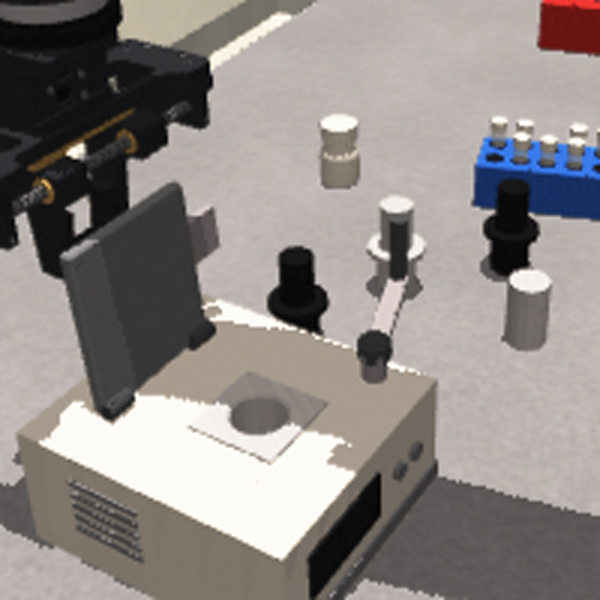

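The lid stands past upright (crop (130,290)). The open well is at crop (260,417), i.e. raw side (291.3, 273.7). I'll release, go up, and move towards the holder.

carry_out:
  offset:
    - [0,0,0]
    - [0,0,0]
    - [0,0,0]
    - [0,0,0.02]
    - [0,0,0.03]
    - [0,0,0.03]
    - [0,0,0.03]
    - [0,0,0.01]
  twist: [0,0,0,0,0,0,0,0]
  grip: 0.05

```text
clock: 11.38
tool_pos: [0.6651, 0.0768, 0.276]
eef_rot: [0.483, -0.515, 0.517, -0.485]
contact_force: [-0.4, 0.3, 0.3]
opening: 0.564
```

carry_out:
  offset:
    - [0,-0.03,0]
    - [0,-0.035,0]
    - [0,-0.035,0]
    - [0,-0.035,0]
    - [0,-0.035,0]
    - [0,-0.03,0]
    - [0,0,0]
    - [0,0,0]
  twist: [0,0,0,0,0,0,0,0]

```text
clock: 12.38
tool_pos: [0.664, -0.1211, 0.2734]
eef_rot: [-0.484, 0.516, -0.515, 0.484]
contact_force: [0.2, 0.6, -0.3]
opening: 0.565
```

```bash
python3 - <<'E'
from h import *
for n in('side','top'):
    save(n,n+'4.png'); im=cv2.imread(f'pics/raw_{n}4.png')
    b=(270,250,315,300) if n=='side' else (170,140,420,270)
b=cv2.resize(cv2.imread('pics/raw_side4.png')[180:310,240:390],None,fx=4,fy=4,interpolation=2)
t=cv2.resize(cv2.imread('pics/raw_top4.png')[150:260,180:380],None,fx=4,fy=4,interpolation=2)[:,:800]
cv2.imwrite('pics/c4.png',np.vstack([t,np.hstack([b,np.zeros((520,200,3),np.uint8)])])[:,:800]); 
cv2.imwrite('pics/c4.png',cv2.resize(cv2.imread('pics/c4.png'),None,fx=.625,fy=.625,interpolation=3))
E
```

```text
(no output)
```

View pics/c4.png

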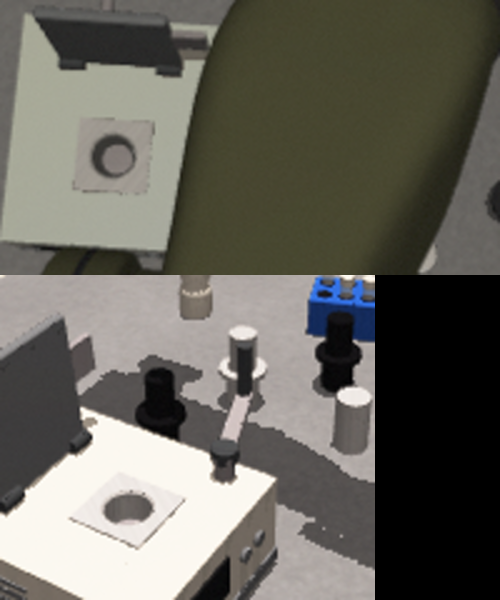

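The lid stays open on its own. The well is at crop (114,156) in the top view and (129,508) in the side view, the lever is out, and the arm hides the holder from above. Next: triangulate the well and refine the holder.

```bash
python3 - <<'E'
from h import *
w=((129/2.5+240-.3,233.5/2.5+180-.3),(114/2.5+180-.3,155.7/2.5+150-.3))
print('well tri',tri(*w),'onz',onz('side',*w[0],.087),onz('top',*w[1],.087))
im=cv2.imread('pics/raw_top1.png').astype(int); g=im.sum(2)//3
print(g[184:208,343:368])
E
```

```text
well tri (array([0.54140838, 0.08560709, 0.08470117]), np.float64(0.0010939539825969022)) onz [0.5404416  0.08796223 0.087     ] [0.54057498 0.08497358 0.087     ]
[[ 87  87  90  89  88  87  86  86  88  88  87  86  85  84  87  86  85  84
   85  86  85  85  84  85  86]
 [ 86  87  88  90  88  87  86  86  87  87  83  82  83  84  85  86  85  86
   85  85  86  85  86  84  82]
 [ 86  87  87  88  87  87  87  87  90  97 102 101 100 100  91  83  85  86
   88  86  86  86  86  84  84]
 [ 88  89  89  88  86  85  91 107 114 122 124 125 126 126 121 112 108  93
   88  87  86  85  85  84  82]
 [ 90  88  89  88  88  99 116 124 128 131 132 133 132 129 127 125 126 121
  103  87  86  85  84  84  84]
 [ 90  87  89  90 102 124 130 133 133 131 130 128 127 128 128 128 130 128
  122 100  86  87  87  86  87]
 [ 88  87  88 102 127 133 131 131 129 128 127 128 129 129 128 129 130 130
  129 120  99  87  85  85  83]
 [ 86  88  95 121 131 130 129 130 128 129 129 130 128 129 130 130 130 130
  131 131 119  85  83  84  82]
 [ 89  90 105 127 129 130 126 118 129 129 130 130 129 131 130 131 130 130
  131 130 127  99  85 
[... 884 characters left out ...]
94  49  44  43  44  44  47  78 121 132
  133 132 130 116  84  86  83]
 [ 83  51  62 101 133 134 131 131 126 117  96  80  79  85 106 124 133 132
  131 130 123 100  84  83  84]
 [ 81  49  53  69 109 132 133 132 132 129 126 123 125 125 130 132 131 131
  130 126  98  89  87  83  85]
 [ 84  76  51  52  72 108 131 130 131 132 133 133 133 132 131 130 131 131
  128 109  86  87  87  87  84]
 [ 87  84  75  51  52  69  93 119 133 132 133 131 130 130 131 131 125 100
   90  88  86  85  86  87  85]
 [ 88  86  85  76  48  51  59  75  94 116 118 131 132 132 127 103  96  65
   80  84  85  86  85  86  86]
 [ 88  88  87  86  81  75  51  49  57  69  71  81  88  79  79  70  86  81
   84  82  84  86  84  83  83]]
```

Flange and grip outlines in the top view put the holder at (0.582, −0.1865), in agreement with the side view. The well is at (0.5406, 0.0853). I'm going for the holder.

carry_out:
  offset:
    - [-0.02,-0.016,0]
    - [-0.03,-0.024,0]
    - [-0.03,-0.025,-0.01]
    - [-0.002,0,-0.04]
    - [0,0,-0.04]
    - [0,0,-0.03]
    - [0,0,0]
    - [0,0,0]
  twist: [0,0,0,0,0,0,0,0]
  grip: 0.05

```text
clock: 13.48
tool_pos: [0.5833, -0.1872, 0.1553]
eef_rot: [0.484, -0.515, 0.516, -0.485]
contact_force: [-1.2, -0.2, 0.4]
opening: 0.566
```

carry_out:
  offset:
    - [-0.001,0.0005,-0.025]
    - [0,0,-0.025]
    - [0,0,-0.02]
    - [0,0,-0.015]
    - [0,0,-0.015]
    - [0,0,-0.01]
    - [0,0,0]
    - [0,0,0]
  twist: [0,0,0,0,0,0,0,0]

```text
clock: 14.48
tool_pos: [0.5816, -0.1874, 0.0445]
eef_rot: [0.484, -0.515, 0.516, -0.484]
contact_force: [0.6, -0.6, 0.2]
opening: 0.566
```

carry_out:
  offset:
    - [0,0,0]
    - [0,0,0]
    - [0,0,0]
    - [0,0,0]
    - [0,0,0]
  twist: [0,0,0,0,0]
  grip: 0
  newtons: 40

```text
clock: 15.1
tool_pos: [0.5814, -0.1873, 0.0444]
eef_rot: [0.484, -0.515, 0.516, -0.484]
contact_force: [0.7, 0.1, 1.7]
opening: 0.285
```

carry_out:
  offset:
    - [0,0,0.01]
    - [0,0,0.02]
    - [0,0,0.03]
    - [0,0,0.04]
    - [0,0,0.04]
    - [0,0,0.03]
    - [0,0,0.01]
    - [0,0,0]
  twist: [0,0,0,0,0,0,0,0]

```text
clock: 16.1
tool_pos: [0.5812, -0.1873, 0.2247]
eef_rot: [0.484, -0.515, 0.516, -0.484]
contact_force: [0.3, -0.4, -0.7]
opening: 0.283
```

carry_out:
  offset:
    - [-0.003,0.02,0]
    - [-0.006,0.04,0]
    - [-0.007,0.05,0]
    - [-0.008,0.05,0]
    - [-0.007,0.05,0]
    - [-0.006,0.04,0]
    - [-0.004,0.022,0]
    - [0,0,0]
  twist: [0,0,0,0,0,0,0,0]

```text
clock: 17.1
tool_pos: [0.5384, 0.0882, 0.223]
eef_rot: [-0.486, 0.515, -0.513, 0.485]
contact_force: [0.1, -0.3, -0.8]
opening: 0.282
```

carry_out:
  offset:
    - [0,0,-0.03]
    - [0,0,-0.03]
    - [0,0,-0.02]
    - [0,0,0]
    - [0,0,0]
    - [0,0,0]
  twist: [0,0,0,0,0,0]

```text
clock: 17.85
tool_pos: [0.5409, 0.0845, 0.145]
eef_rot: [0.483, -0.515, 0.516, -0.484]
contact_force: [0.6, 0.9, -1.3]
opening: 0.283
```

```bash
python3 - <<'E'
from h import *
save('side','s5.png',(240,205,350,315),5)
print(get_state()['tool_pos'])
E
```

```text
[0.54081366 0.08464999 0.1449952 ]
```

View pics/s5.png

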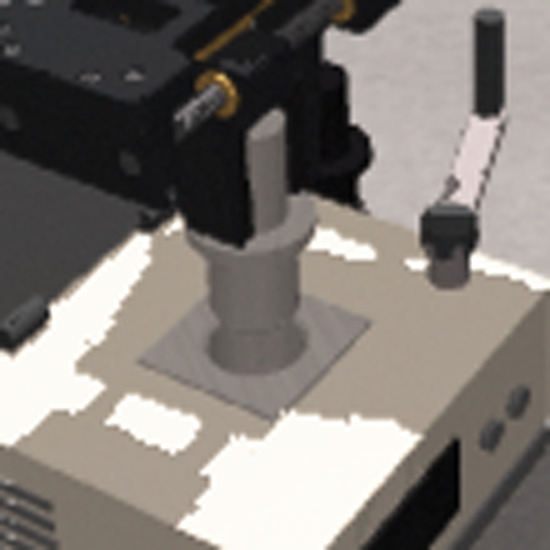

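The holder is in the fingers above the well: foot edges at crop x 210 and 300, well ellipse 207–308. I'll compare the two numerically.

```bash
python3 - <<'E'
from h import *
f=lambda P:(px('side',P)-[240,205]+.4)*5
w=np.array([.5406,.0853])
for z in(.087,.1006,.118): print(z,f([*w,z]).round(1))
print('TCP foot axis', f([.5408,.0846,.118]), 'dx +1mm',f([*(w+[.001,0]),.087])-f([*w,.087]),'dy',f([*(w+[0,.001]),.087])-f([*w,.087]))
im=cv2.imread('pics/s5.png').astype(int).sum(2)//3
for y in(270,290,305): print(y,im[y,190:320:3])
print(get_state()['tool_pos'])
E
```

```text
0.087 [262. 338.]
0.1006 [260.  308.2]
0.118 [257.3 269.2]
TCP foot axis [257.85939428 267.95990805] dx +1mm [-2.38721279 -0.83518788] dy [-1.46907766  1.64676262]
270 [155 155 156 158 155 138 113  97  89  93  94  95  96  99 101 103 104 103
 102 102 103 105 104 104 104 103 101 101 100  98  96  94  93  90  89  90
 110 143 159 156 156 156 156 156]
290 [155 155 156 158 157 150 130 103  90  94  95  97  97  99 102 103 103 103
 103 104 104 104 105 105 105 103 101 101 100  97  96  94  94  91  89  88
 107 139 158 157 157 156 156 156]
305 [154 148 140 134 132 134 123  99  89  94  96  97  98 100 102 103 104 103
 104 105 104 104 106 106 104 103 101 101 100  97  96  94  94  92  90  85
  98 126 137 131 131 133 134 135]
[0.54081366 0.08464999 0.1449952 ]
```

The holder is aligned with the well to within about 0.5 mm in the side view: 253.5 measured, 253 expected. I'm descending in small steps and watching the force.

carry_out:
  offset:
    - [0,0.0003,-0.006]
    - [0,0,-0.005]
    - [0,0,-0.004]
    - [0,0,-0.004]
    - [0,0,-0.004]
    - [0,0,-0.002]
    - [0,0,0]
    - [0,0,0]
  twist: [0,0,0,0,0,0,0,0]

```text
clock: 18.9
tool_pos: [0.5404, 0.085, 0.1192]
eef_rot: [0.484, -0.515, 0.516, -0.484]
contact_force: [-0.1, 0.7, -1.2]
opening: 0.283
```

Its foot is 12 mm inside the bore with no side force. Continuing onto the spring.

carry_out:
  offset:
    - [0,0,-0.004]
    - [0,0,-0.004]
    - [0,0,-0.003]
    - [0,0,-0.003]
    - [0,0,-0.002]
    - [0,0,-0.002]
    - [0,0,0]
    - [0,0,0]
  twist: [0,0,0,0,0,0,0,0]

```text
clock: 19.9
tool_pos: [0.5404, 0.0851, 0.1015]
eef_rot: [0.484, -0.515, 0.516, -0.484]
contact_force: [-1.5, 0.0, 6.0]
opening: 0.281
```

carry_out:
  offset:
    - [0,0,-0.002]
    - [0,0,-0.001]
    - [0,0,-0.001]
    - [0,0,0]
    - [0,0,0]
  twist: [0,0,0,0,0]

```text
clock: 20.52
tool_pos: [0.5405, 0.085, 0.0976]
eef_rot: [0.484, -0.515, 0.516, -0.484]
contact_force: [-0.8, -0.1, 6.4]
opening: 0.288
```

carry_out:
  offset:
    - [0,0,-0.001]
    - [0,0,-0.0005]
    - [0,0,0]
    - [0,0,0]
  twist: [0,0,0,0]

```text
clock: 21.02
tool_pos: [0.5405, 0.0851, 0.0965]
eef_rot: [0.484, -0.515, 0.516, -0.484]
contact_force: [-1.4, 1.0, 11.3]
opening: 0.287
```

carry_out:
  offset:
    - [0,0,-0.001]
    - [0,0,0]
    - [0,0,0]
  twist: [0,0,0]

```text
clock: 21.4
tool_pos: [0.5405, 0.0852, 0.0964]
eef_rot: [0.483, -0.515, 0.516, -0.484]
contact_force: [-3.4, 0.1, 17.5]
opening: 0.283
```

The hard stop is reached: z stopped at 0.0964 as predicted and the force rose from about 7 N to 17.5 N. One check picture before handing in.

```bash
python3 - <<'E'
from h import *
save('side','s6.png',(205,155,405,315),3.5)
print(get_state()['tool_pos'],get_state()['contact_force'])
E
```

```text
[0.54051513 0.08513912 0.09634741] [-3.85556615  0.26909056 18.19274019]
```

View pics/s6.png

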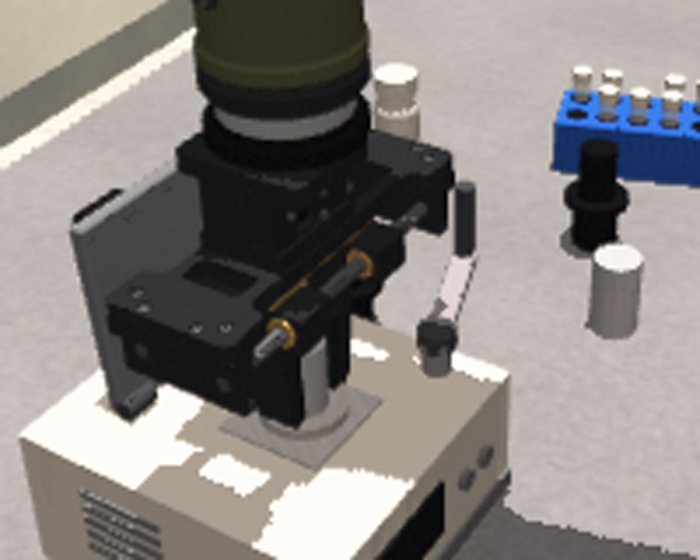

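The flange sits flush on the rim plate at crop (305,420). The lid is open and clear of the gripper, the lever is out, and the spacer, vial and rack are undisturbed. Handing in.

```bash
python3 -c "
from h import *
job.finish_job(); s=get_state(); print(s['tool_pos'],s['contact_force'],s['opening'])"
```

```text
the job is handed in; nothing more can be done
the job is handed in; nothing more can be done
```

I swung the latch lever clear, opened the lid, and put the aluminium flanged holder into the well. I handed the job in while still pressing the holder down against the hard stop.

- **Latch and lid:** I pinched the peg and swung the lever to about 1.2 rad with the lid still shut. I then pinched the handle and opened the lid to about 1.65 rad, and it stayed open after release. Both angles are worked out from the fingers' positions, not read from a sensor.
- **Holder:** Downward travel stopped at a TCP height of 96.4 mm, exactly where the flange should meet the rim. The force rose from about 7 N on the spring to about 18 N. The grip was commanded at 40 N and the opening read about 25 mm on the 26 mm grip. The TCP stood within about 0.5 mm of the measured well centre.
- **Last picture:** It showed the flange flush on the rim, the lever out, the lid open, and the spacer, vial and rack undisturbed.
- **Disagreements:**
  - The peg top measured 152 mm against the stated 145 mm.
  - My first two-view fix on the holder was off by 4 mm between cameras. I re-measured it from its outline before grasping.
  - A small sideways force of about 4 N remained at the end.
- **Not checked:** I got no state reading after handing in, because the final print returned only the hand-in message. The clock was at about 21.5 s of the 72 s allowed.

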